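Knock down the burrs on a sawn plate with a block file

ROBOT

A 7-joint arm with a two-finger parallel gripper is mounted at the origin on a cart in front of the work surface, level with it; the furniture and walls round the work are solid. World frame = base frame: x ahead of the robot, y to its left, z up, the work surface at z = 0. Lengths are in m, angles in rad, forces in N, time in s.
With the tool pointing down it reaches from about 0.4 to 0.875 m from the base axis. Payload 19.3 kg.
Tool frame: the origin (TCP) lies at the very end of the fingers, on their centre line; the grasp point (between the pads) lies 19 mm behind it; z points along the fingers, x is the direction in which the jaws open and shut, and the axes are right-handed (so a half turn about z gives the same grasp; the last joint's range is limited). The gripper opens to 85 mm and grips with 20 to 120 N. Pads are 22 mm wide; open, the fingers measure 114 mm over their backs; the gripper's body (76 mm by 85 mm) begins 54 mm behind the grasp point. The pads swing forward as they close: fully open they stand 13 mm farther back than shut.
Start: joints at [-1.403, 0.521, -0.036, 1.599, 0.021, 1.021, -0.113], TCP at [0.147, 0.607, 0.231] pointing down, gripper open.
Joint ranges: [-2.91, 2.91], [-0.3, 2.13], [-1.5, 1.42], [0.17, 2.43], [-1.26, 4.41], [0.16, 1.93], [-2.52, 2.52]. Speed limits (rad/s): [1.89, 1.89, 2.39, 2.39, 3.01, 3.01, 3.01].

INTERFACE

Orientations are given as [roll, pitch, yaw] about the fixed x, y, z axes, in that order (R = Rz(yaw) Ry(pitch) Rx(roll)).
In Python, from workcell import bot gives the robot as it stands.
- The arm moves only by the tool jog_arm, never from a script. Its argument "increments" is a list of rows, each an object of numbers: "wx", "wy", "wz": the turn, a rotation vector about the tool's x, y, z in degrees; "x", "y", "z": the shift along the tool's x, y, z in cm; "claw": the opening in per cent of the stroke, from 0 (shut) to 100 (fully open). A call has 1 to 10 rows; each row is the pose to reach, as a shift and turn from the pose measured when the call began, along the tool's axes at that moment; what a row does not reach only later rows make up. A row lasts 1/8 s, in which the tool goes at most 62.5 mm and 10.7 degrees, less where a joint would pass 70% of its speed; a pose out of reach is approached as far as the arm can. A call with a gripper value outside its range is refused whole. The fingers move at their own pace and stop on an object; "squeeze" is the grip in N (left out, the last holds). Time passes only in rows, so rows that repeat a pose let the fingers close. It gives the time, the measured TCP pose, the force and the opening at its end, in the units of the state.
- bot.observe(): the state, without advancing time (a new reading comes with each control period).
- bot.grab_frame(name): name is "side" or "top"; returns a dict with "pixels" (420x560x3 uint8, red, green, blue), "fov_y" (degrees; the focal length in pixels is half the picture's height over the tangent of half this angle, whatever the lens; pixels are square), "cx", "cy" (the principal point, pixels), "origin" and "orientation" of the camera in the world. Camera axes: x right, y down, z forward; pixel columns grow to the right and rows downward; lengths in m; the calibration is good to about 2 mm. A picture is of the moment at which its call begins. There is no depth.
- bot.job_done(): hands the job in, once; it reports no verdict.
The state is a dict: "clock": time; "qpos": joint angles; "qd": joint speeds; "joint_efforts": joint torques, N m; "position": TCP position; "tool_rot": TCP orientation; "force": force on the tool from outside, world axes, zero at the start; "moment": the same for the moment, N m; "grip_width": finger opening in m.
Only numpy, scipy, OpenCV 4.12 (cv2) and the standard library are available. Lean on these libraries where they do the work, as an engineer would, in place of code of your own. Each camera call takes 0.05 s, during which the arm holds its last target.

TASK

Take the block file out of the tray and knock down the three burrs that stand up along the far edge of the aluminium plate, one after the other: lay the file flat on the plate behind a burr, press firmly and evenly but without leaning hard on it, push forward until its upturned front end and the start of its flat sole have passed over the burr, then lift it straight off there and carry it back through the air. The plate only lies loose against its stop on a springy pad, so never drag it back off the stop, keep the gripper off it, and leave the other things alone. When all three burrs are flush, set the file down flat in the tray again.

Things in the scene. Friction and masses are not known exactly. Their poses are not given: they have to be found in the camera images.
- file: Block file: dark steel file, 24 mm wide, 103 long, under a wooden grip block 64 x 22 x 39 mm; 44 mm high, 0.22 kg, both ends alike. Origin: centre of the sole; x along the file, y across, z up. The sole is flat for x = -36 to 36 mm; then each end bends up like a sled runner, to x = 52 mm, its underside there 6 mm up. Grip the block across y, 32 mm above the sole. Friction on the plate about 0.8.
- tray: Shallow steel instrument tray lined with grey felt, fixed, 156 x 106 x 14 mm outside, 150 x 100 mm inside; origin at the centre of its underside, x along its length, lined floor 5 mm above the origin. The file lies in its middle at the start.
- plate: Loose sawn aluminium plate 110 (x) x 104 (y) x 10 (z) mm, 0.30 kg; origin at the centre of its underside, its top at z = +10 mm, its far edge at x = +55 mm. It lies on the board inside a three-sided stop, open towards the robot, at most 2 mm short of the far stop. It slides easily on the board (friction about 0.22), so a file dragged back under pressure takes it along.
- edge (a point): Middle of the plate's far top edge (plate frame 55, 0, 10 mm); axes as the plate's.
- pad: Fixed soft rubber pad 176 x 140 x 20 mm under the board; origin at the centre of its underside; x points from the open side to the far stop, the direction of the strokes. The plywood board on it (166 x 132 x 12 mm) carries the stop: hardwood rails 7 mm high, 3 mm lower than the plate's top, the far one's inner face at x = +63 mm.
- board (a joint): How far the board with the plate is pressed down into the pad, in m: 0 at rest, growing downward to 0.015. The pad is springy and yields several millimetres under the working pressure, and rises again. A steady pressure of about 10 to 15 N on the file works; over 40 N between file and plate is leaning too hard.
- burr0 (a joint): The left burr (plate frame y = 36 mm): a small ragged aluminium tongue on the plate's far top edge, 12 mm wide, 5 tall, 1 thick. Value: its lean in rad, 0 = upright, 1.5 = folded outwards, flush with the plate's top; it stays as bent. Bending it takes about 8 N at its tip all the way; it counts as down above 1.25 (tip under 1.6 mm proud), which needs the flat part of the sole over it.
- burr1 (a joint): The middle burr (plate frame y = 0 mm): a small ragged aluminium tongue on the plate's far top edge, 12 mm wide, 5 tall, 1 thick. Value: its lean in rad, 0 = upright, 1.5 = folded outwards, flush with the plate's top; it stays as bent. Bending it takes about 8 N at its tip all the way; it counts as down above 1.25 (tip under 1.6 mm proud), which needs the flat part of the sole over it.
- burr2 (a joint): The right burr (plate frame y = -36 mm): a small ragged aluminium tongue on the plate's far top edge, 12 mm wide, 5 tall, 1 thick. Value: its lean in rad, 0 = upright, 1.5 = folded outwards, flush with the plate's top; it stays as bent. Bending it takes about 8 N at its tip all the way; it counts as down above 1.25 (tip under 1.6 mm proud), which needs the flat part of the sole over it.
- forceps: Steel forceps lying between tray and pad, 18 x 134 x 9 mm; bystander. Origin: centre of its underside.
- marker: Marker pen lying on the desk to the right, 17 x 135 x 16 mm; bystander. Origin: centre of its underside.
- timer: Wedge-shaped bench timer, 66 x 72 x 28 mm, beyond the tray; bystander. Origin: centre of its underside.
- reagent_small: Small reagent bottle, diameter 40 mm, 85 mm tall, right of the pad; bystander. Origin: centre of its underside.
- reagent_mid: Middle-sized reagent bottle, diameter 50 mm, 115 mm tall, right of the pad; bystander. Origin: centre of its underside.
Not all that is in view belongs to the job. What is shaped like the file but yellow is not meant.

How it is judged:
On the way, in this order (a step that is already met when the one before it is completed fails the run):
1. A first burr is pressed down (value of joint any of burr0, burr1, burr2 above 1.25 rad), for 0.02 s.
2. The file is lifted clear of the plate (over 3 mm) at the end of the stroke, while its front end is still past the plate's far edge (z of file in the frame of plate above 0.013 m and x of file in the frame of plate above 0.005 m and contact force between file and plate below 0.1 N), for 0.02 s.
3. A second burr is pressed down ((value of joint each of burr0, burr1 above 1.25 rad or value of joint each of burr0, burr2 above 1.25 rad or value of joint each of burr1, burr2 above 1.25 rad)), for 0.02 s.
4. The file is lifted clear of the plate (over 3 mm) at the end of the stroke, while its front end is still past the plate's far edge (all of step 2), for 0.02 s.
5. All three burrs are pressed down (value of joint each of burr0, burr1, burr2 above 1.25 rad), for 0.02 s.
6. The file is lifted clear of the plate (over 3 mm) at the end of the stroke, while its front end is still past the plate's far edge (all of step 4), for 0.02 s.
At the end, for the whole second after the job is handed in: All three burrs are folded down (lean over 1.25 rad, under 1.6 mm proud), the plate lies flat and still within 3 mm of the far stop, and the file lies flat, upright and still on the tray's floor (all of step 5 and x of edge in the frame of pad above 0.06 m and angle between plate's own z axis and vertical below 0.05 rad and linear speed of each of plate, file below 0.02 m/s and x of file in the frame of tray between -0.03 and 0.03 m and y of file in the frame of tray between -0.04 and 0.04 m and z of file in the frame of tray below 0.009 m and angle between file's own z axis and vertical below 0.1 rad); the robot touches nothing.
It fails at once if The plate is dragged more than 8 mm back from the far stop (x of edge in the frame of pad below 0.055 m).
It fails at once if The file is leaned on too hard (over 40 N on the plate and its burrs) (contact force between file and plate above 40 N).
It fails at once if The gripper or the arm touches the plate or its burrs (contact force between any of the fingers, the arm and plate above 0.5 N).
It fails at once if The file is let fall (loose and falling, its sole over 30 mm above the desk) (contact force between the fingers and file below 0.1 N and height (world z) of file above 0.03 m and linear speed of file above 0.4 m/s).
It fails at once if One of the other things is shifted by more than 15 mm (distance of any of forceps, marker, timer, reagent_small, reagent_mid from where it was at the start of the episode above 0.015 m).
It also fails if it takes over 58 s, if anything falls off the work surface, if the arm or the gripper's body presses on something with over 40 N, if the wrist force passes 120 N, or if a joint passes its speed limit or range.

## Working session

There is one attempt and no reset: what is moved stays moved. The work goes in short steps, Python scripts to look and compute and a tool call to move; the robot and the scene stay as the last step left them, time stands still between calls to the robot, and variables do not carry over. Pictures are saved under pics/ and viewed, and the job is handed in when it is done.

Besides the shell and the picture viewer there is one more tool, called after "Emit:" as a command line: name --argument value ..., lists and objects as JSON in quotes. jog_arm: Moves the arm, as the interface text tells. Its arguments: {"type":"object","properties":{"increments":{"type":"array","items":{"type":"object","properties":{"wx":{"type":"number"},"wy":{"type":"number"},"wz":{"type":"number"},"x":{"type":"number"},"y":{"type":"number"},"z":{"type":"number"},"claw":{"type":"number"}}}},"squeeze":{"type":"number"}},"required":["increments"]}

```bash
ls; mkdir -p pics; python3 - <<'E'
from workcell import bot
import cv2
s=bot.observe()
for k in s: print(k,s[k])
for n in("side","top"):
    f=bot.grab_frame(n); cv2.imwrite(f"pics/{n}0.png",f["pixels"][:,:,::-1]); print({k:f[k] for k in f if k!="pixels"})
E
```

```text
pics
clock 0.0
qpos [-1.40320273  0.52203976 -0.03633236  1.60001603  0.02117703  1.02112652
 -0.11278647]
qd [ 0.00049443  0.00071781 -0.00017078  0.0010928  -0.00014923 -0.00025209
 -0.00119639]
joint_efforts [-4.46201338e-04 -9.27108765e+01  1.97976843e+00 -3.69923508e+01
  1.79027970e-02  8.24169052e-03  5.59962427e-05]
position [0.14716902 0.60705868 0.23070677]
tool_rot [3.14152697e+00 1.20381195e-03 1.33299868e+00]
force [0.63265413 0.56156833 0.63684322]
moment [-0.03289777 -0.01870311  0.05644472]
grip_width 0.08526584581965856
{'fov_y': 55.871759312584295, 'cx': 277.94516509702885, 'cy': 206.92343210643773, 'origin': array([ 0.113672  , -0.71125253,  0.86071323]), 'orientation': array([-2.32507434,  0.01453937, -0.51954073])}
{'fov_y': 46.2178062203023, 'cx': 273.68871790064503, 'cy': 211.08194091027633, 'origin': array([0.41780294, 0.04135545, 1.32397456]), 'orientation': array([-3.07181   , -0.01046179, -1.56948696])}
```

View pics/side0.png

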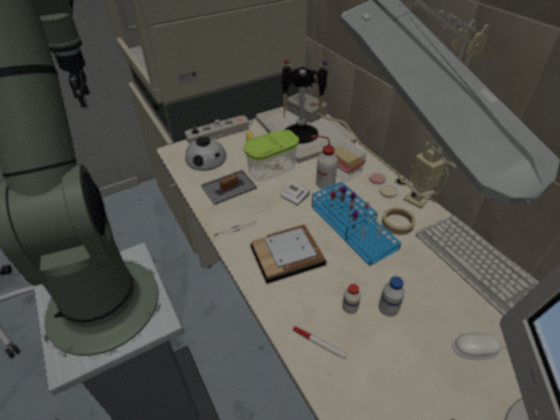

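View pics/top0.png

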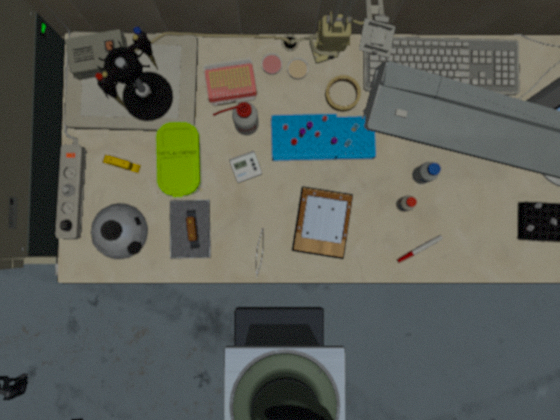

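The side view shows the tray with the file at about (229,186) and the plate at (291,250). In the top view the tray is at (190,229), the file at (193,229) and the plate at (325,220). The yellow look-alike is at top (121,162). Next I'll zoom in and measure.

```bash
python3 - <<'E'
import cv2
t=cv2.imread("pics/top0.png"); s=cv2.imread("pics/side0.png")
a=cv2.resize(t[180:265,160:360],None,fx=4,fy=4,interpolation=cv2.INTER_CUBIC)
b=cv2.resize(s[165:285,195:335],None,fx=5,fy=5,interpolation=cv2.INTER_CUBIC)
cv2.imwrite("pics/top0z.png",a);cv2.imwrite("pics/side0z.png",b)
E
```

```text
(no output)
```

View pics/top0z.png

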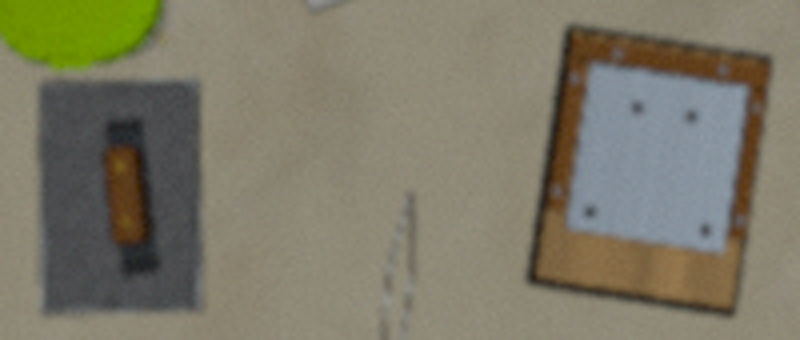

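View pics/side0z.png

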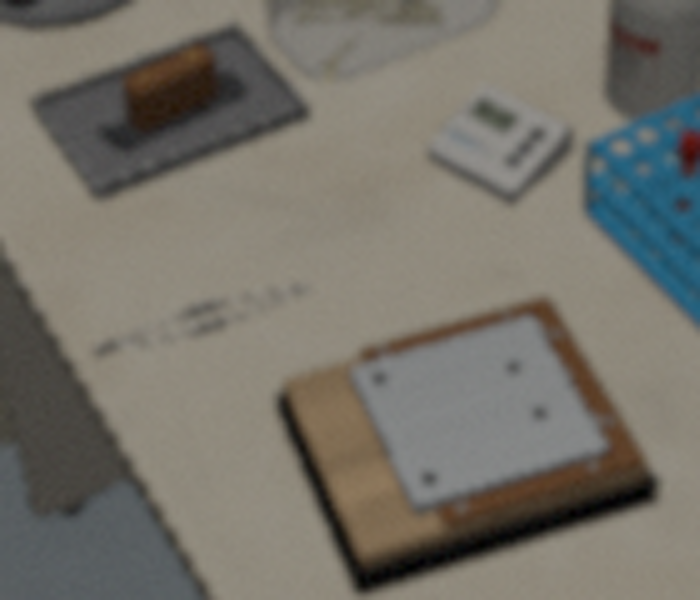

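```bash
cat > h.py <<'E'
import numpy as np,cv2
from scipy.spatial.transform import Rotation as Ro
from workcell import bot
def rot(o): return Ro.from_euler('xyz',o).as_matrix()
def ray(f,uv,z):
    F=210/np.tan(np.radians(f["fov_y"]/2)); uv=np.atleast_2d(uv).astype(float)
    d=np.c_[(uv[:,0]-f["cx"])/F,(uv[:,1]-f["cy"])/F,np.ones(len(uv))]@rot(f["orientation"]).T
    o=np.array(f["origin"]); return o+d*((z-o[2])/d[:,2])[:,None]
def big(m,roi):
    k=np.zeros_like(m);x0,x1,y0,y1=roi;k[y0:y1,x0:x1]=m[y0:y1,x0:x1]
    k=cv2.morphologyEx(k,cv2.MORPH_OPEN,np.ones((2,2),np.uint8))
    c,_=cv2.findContours(k,cv2.RETR_EXTERNAL,cv2.CHAIN_APPROX_NONE)
    return max(c,key=cv2.contourArea)
def rect(P):
    (c,wh,a)=cv2.minAreaRect((P[:,:2]*1000).astype(np.float32)); return np.round(c,1),np.round(wh,1),round(a,2)
E
python3 - <<'E'
from h import *
for n,rp,rb,rt in(("top",(295,355,185,255),(180,205,205,250),(165,215,195,262)),("side",(255,330,225,280),(218,240,172,193),(200,258,168,206))):
    f=bot.grab_frame(n); im=cv2.resize(f["pixels"],None,fx=4,fy=4,interpolation=cv2.INTER_CUBIC); im=cv2.GaussianBlur(im,(0,0),2)
    hsv=cv2.cvtColor(im,cv2.COLOR_RGB2HSV)
    g=lambda c:(c.reshape(-1,2)+.5)/4-.5
    sat=hsv[...,1].astype(int);v=hsv[...,2].astype(int)
    def pr(nm,m,roi,z):
        c=g(big((m*255).astype(np.uint8),[4*r for r in roi])); P=ray(f,c,z); M=cv2.moments((P[:,:2]*1000).astype(np.float32).reshape(-1,1,2))
        print(n,nm,"rect",rect(P),"cent",round(M['m10']/M['m00'],1),round(M['m01']/M['m00'],1)); return c
    r_,b_=im[...,0].astype(int),im[...,2].astype(int)
    pr("plate",(r_-b_<12)&(v>120),rp,.042)
    pr("pad",((r_-b_>45)|(v<60)|((r_-b_<12)&(v>120))),rp,.032)
    pr("block",(r_-b_>25),rb,.049)
    pr("tray",(r_-b_<15)|(v<90)|(r_-b_>45),rt,.012)
    for p in [(325,215),(300,245),(193,229),(180,229),(240,229),(291,250)]: print(p,im[p[1]*4,p[0]*4])
E
```

```text
top plate rect (array([ 486. , -103.6]), array([103.7, 110.2]), 81.38) cent 485.9 -103.8
top pad rect (array([ 486.6, -104.8]), array([104.5, 111.1]), 81.38) cent 486.5 -104.9
top block rect (array([461.3, 241.3]), array([63.6, 23. ]), 6.6) cent 461.0 241.4
top tray rect (array([462. , 250.8]), array([158.6, 109.6]), 1.31) cent 461.6 250.9
(325, 215) [134 147 158]
(300, 245) [125 101  68]
(193, 229) [85 55 23]
(180, 229) [74 76 76]
(240, 229) [142 138 119]
(291, 250) [121 115  99]
side plate rect (array([ 485.6, -101.1]), array([101.6, 109.5]), 80.66) cent 486.7 -102.6
side pad rect (array([490.2, -93.7]), array([102.9, 110.8]), 80.66) cent 491.3 -95.2
side block rect (array([457.7, 229.9]), array([71. , 49.2]), 6.6) cent 457.1 232.4
side tray rect (array([461.4, 250. ]), array([165.1, 125. ]), 1.77) cent 461.4 250.2
(325, 215) [ 45  92 112]
(300, 245) [129 132 131]
(193, 229) [70 68 61]
(180, 229) [84 90 91]
(240, 229) [121 117 108]
(291, 250) [131 132 132]
```

```bash
cat >> h.py <<'E'
a=np.radians(-8.6); U=np.array([np.cos(a),np.sin(a)]); V=np.array([-np.sin(a),np.cos(a)]); C=np.array([.486,-.1034])
def P(x,y): return C+U*x/1000+V*y/1000      # plate frame mm -> world
def inc(*tg):
    s=bot.observe(); R=rot(s["tool_rot"]); p=np.array(s["position"])
    print("t",round(s["clock"],2),"p",np.round(p,4),"rpy",np.round(np.degrees(s["tool_rot"]),2),"F",np.round(s["force"],1),"M",np.round(s["moment"],2),"w",round(s["grip_width"]*1000,1),"q7",round(s["qpos"][6],2))
    for x,y,z,yaw in tg:
        d=R.T@(np.array([x,y,z])-p)*100
        w=Ro.from_matrix(R.T@Ro.from_euler('xyz',[np.pi,0,np.radians(yaw)]).as_matrix()).as_rotvec(degrees=True)
        print("cm",np.round(d,2),"deg",np.round(w,2))
E
python3 -c "
from h import *
inc((.461,.2413,.2,96.6),(.461,.2413,.1,96.6))"
```

```text
t 0.2 p [0.1472 0.6072 0.231 ] rpy [1.800e+02 4.000e-02 7.637e+01] F [ 0.1 -0.9 -0.3] M [-0.01  0.02  0.02] w 85.0 q7 -0.11
cm [-28.17  39.12   3.12] deg [ -0.     0.04 -20.23]
cm [-28.16  39.12  13.12] deg [ -0.     0.04 -20.23]
```

Emit:
jog_arm --increments '[{"x": -28.17, "y": 39.12, "z": 1, "wz": -20.2, "claw": 100}, {"x": -28.17, "y": 39.12, "z": 1, "wz": -20.2}, {"x": -28.17, "y": 39.12, "z": 1, "wz": -20.2}, {"x": -28.17, "y": 39.12, "z": 1, "wz": -20.2}, {"x": -28.17, "y": 39.12, "z": 1, "wz": -20.2}, {"x": -28.17, "y": 39.12, "z": 1, "wz": -20.2}, {"x": -28.17, "y": 39.12, "z": 3, "wz": -20.2}, {"x": -28.17, "y": 39.12, "z": 6, "wz": -20.2}, {"x": -28.17, "y": 39.12, "z": 10, "wz": -20.2}, {"x": -28.17, "y": 39.12, "z": 13, "wz": -20.2}]'

```text
schema error: expected keys wx, wy, wz, x, y, z, claw
```

```bash
python3 -c "
from h import *
inc((.461,.2413,.1,96.6),(.461,.2413,.018,96.6))
for n in('side','top'):
  f=bot.grab_frame(n);i=f['pixels'][:,:,::-1]
  i=i[120:240,150:330] if n=='side' else i[160:280,110:290]
  cv2.imwrite(f'pics/{n}1.png',cv2.resize(i,None,fx=4,fy=4,interpolation=cv2.INTER_CUBIC))
"
```

```text
t 0.2 p [0.1472 0.6072 0.231 ] rpy [1.800e+02 4.000e-02 7.637e+01] F [ 0.1 -0.9 -0.3] M [-0.01  0.02  0.02] w 85.0 q7 -0.11
cm [-28.16  39.12  13.12] deg [ -0.     0.04 -20.23]
cm [-28.15  39.12  21.32] deg [ -0.     0.04 -20.23]
```

View pics/side1.png

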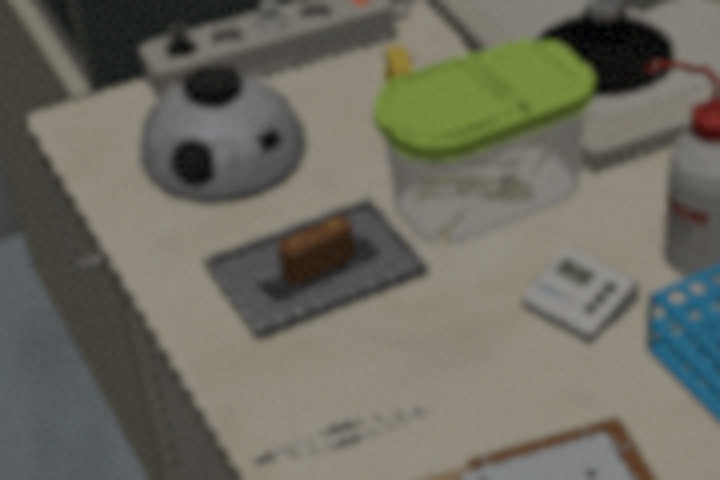

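View pics/top1.png

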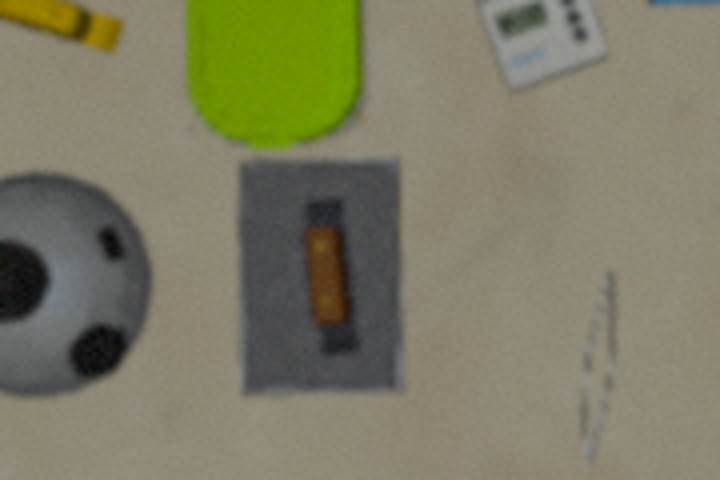

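All seven keys are required in each row. The pictures show that nothing has moved yet, with the ball and the box lid clear of the path.

Emit:
jog_arm --increments '[{"x": -28.17, "y": 39.12, "z": 1, "wx": 0, "wy": 0, "wz": -20.2, "claw": 100}, {"x": -28.17, "y": 39.12, "z": 1, "wx": 0, "wy": 0, "wz": -20.2, "claw": 100}, {"x": -28.17, "y": 39.12, "z": 1, "wx": 0, "wy": 0, "wz": -20.2, "claw": 100}, {"x": -28.17, "y": 39.12, "z": 1, "wx": 0, "wy": 0, "wz": -20.2, "claw": 100}, {"x": -28.17, "y": 39.12, "z": 1, "wx": 0, "wy": 0, "wz": -20.2, "claw": 100}, {"x": -28.17, "y": 39.12, "z": 1, "wx": 0, "wy": 0, "wz": -20.2, "claw": 100}, {"x": -28.17, "y": 39.12, "z": 3, "wx": 0, "wy": 0, "wz": -20.2, "claw": 100}, {"x": -28.17, "y": 39.12, "z": 6, "wx": 0, "wy": 0, "wz": -20.2, "claw": 100}, {"x": -28.17, "y": 39.12, "z": 10, "wx": 0, "wy": 0, "wz": -20.2, "claw": 100}, {"x": -28.17, "y": 39.12, "z": 13, "wx": 0, "wy": 0, "wz": -20.2, "claw": 100}]'

```text
clock: 1.55
position: [0.4611, 0.2405, 0.0997]
tool_rot: [-3.141, 0.001, 1.684]
force: [-0.3, 0.8, -0.2]
grip_width: 0.0856
```

```bash
python3 -c "
from h import *
inc((.461,.2413,.1,96.6),(.461,.2413,.018,96.6))
f=bot.grab_frame('top'); print(ray(f,(193,229.2),.01))
f=bot.grab_frame('side');i=f['pixels'][:,:,::-1][100:220,150:330]
cv2.imwrite('pics/side2.png',cv2.resize(i,None,fx=4,fy=4,interpolation=cv2.INTER_CUBIC))
"
```

```text
t 1.55 p [0.4611 0.2405 0.0997] rpy [-1.7995e+02  4.0000e-02  9.6500e+01] F [-0.3  0.8 -0.2] M [ 0.04 -0.01  0.08] w 85.6 q7 1.08
cm [ 0.08  0.   -0.03] deg [-0.05  0.04 -0.1 ]
cm [0.08 0.01 8.17] deg [-0.05  0.04 -0.1 ]
[[0.4608225  0.24272943 0.01      ]]
```

View pics/side2.png

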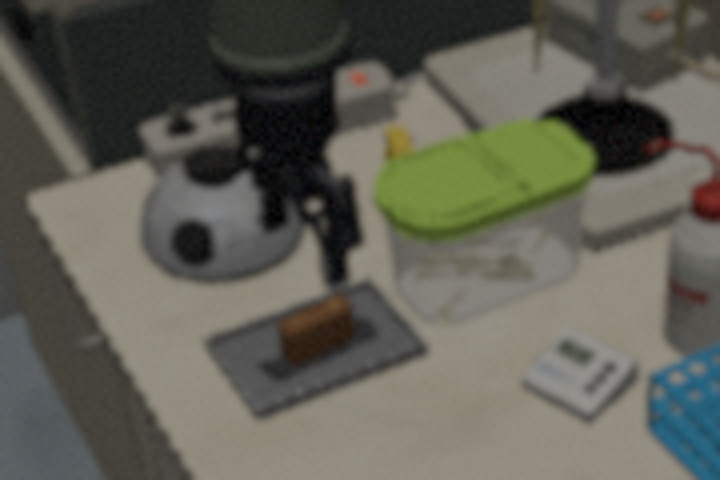

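The gripper stands above the file and the finger is clear of the tray. I'll narrow the jaws to about half and descend.

Emit:
jog_arm --increments '[{"x": 0.0, "y": 0, "z": 3, "wx": 0, "wy": 0, "wz": 0, "claw": 58}, {"x": 0, "y": 0, "z": 5, "wx": 0, "wy": 0, "wz": 0, "claw": 58}, {"x": 0, "y": 0, "z": 7, "wx": 0, "wy": 0, "wz": 0, "claw": 58}, {"x": 0, "y": 0, "z": 8.17, "wx": 0, "wy": 0, "wz": 0, "claw": 58}, {"x": 0, "y": 0, "z": 8.17, "wx": 0, "wy": 0, "wz": 0, "claw": 58}, {"x": 0, "y": 0, "z": 8.17, "wx": 0, "wy": 0, "wz": 0, "claw": 40}, {"x": 0, "y": 0, "z": 8.17, "wx": 0, "wy": 0, "wz": 0, "claw": 10}, {"x": 0, "y": 0, "z": 8.17, "wx": 0, "wy": 0, "wz": 0, "claw": 10}, {"x": 0, "y": 0, "z": 8.17, "wx": 0, "wy": 0, "wz": 0, "claw": 10}, {"x": 0, "y": 0, "z": 8.17, "wx": 0, "wy": 0, "wz": 0, "claw": 10}]' --squeeze 80

```text
clock: 2.9
position: [0.4599, 0.2406, 0.0182]
tool_rot: [-3.139, 0.002, 1.685]
force: [-1.9, -0.0, 11.8]
grip_width: 0.0209
```

```bash
python3 -c "
from h import *
inc((.461,.2413,.018,96.6))"
```

```text
t 2.9 p [0.4599 0.2406 0.0182] rpy [-1.7984e+02  9.0000e-02  9.6570e+01] F [-1.9 -0.  11.8] M [0.03 0.45 0.05] w 20.9 q7 1.07
cm [0.06 0.12 0.02] deg [-0.16  0.09 -0.03]
```

Emit:
jog_arm --increments '[{"x": 0, "y": 0, "z": 0, "wx": 0, "wy": 0, "wz": 0, "claw": 0}, {"x": 0, "y": 0, "z": 0, "wx": 0, "wy": 0, "wz": 0, "claw": 0}, {"x": 0, "y": 0, "z": -2, "wx": 0, "wy": 0, "wz": 0, "claw": 0}, {"x": 0, "y": 0, "z": -5, "wx": 0, "wy": 0, "wz": 0, "claw": 0}, {"x": 0, "y": 0, "z": -9, "wx": 0, "wy": 0, "wz": 0, "claw": 0}, {"x": 0, "y": 0, "z": -13, "wx": 0, "wy": 0, "wz": 0, "claw": 0}, {"x": 0, "y": 0, "z": -13, "wx": 0, "wy": 0, "wz": 0, "claw": 0}, {"x": 0, "y": 0, "z": -13, "wx": 0, "wy": 0, "wz": 0, "claw": 0}]' --squeeze 100

```text
clock: 3.9
position: [0.4599, 0.2407, 0.1476]
tool_rot: [-3.138, 0.002, 1.686]
force: [-0.0, 0.4, -2.7]
grip_width: 0.0205
```

```bash
python3 -c "
from h import *
p=P(-9,36);print(p)
inc((*p,.148,81.4))
f=bot.grab_frame('side');i=f['pixels'][:,:,::-1][100:220,150:330]
cv2.imwrite('pics/side3.png',cv2.resize(i,None,fx=4,fy=4,interpolation=cv2.INTER_CUBIC))
"
```

```text
[ 0.48248446 -0.06645895]
t 3.9 p [0.4599 0.2407 0.1476] rpy [-1.7981e+02  1.0000e-01  9.6580e+01] F [-0.   0.4 -2.7] M [-0.06  0.01 -0.  ] w 20.5 q7 1.08
cm [-3.077e+01 -1.270e+00  2.000e-02] deg [-0.18  0.13 15.18]
```

View pics/side3.png

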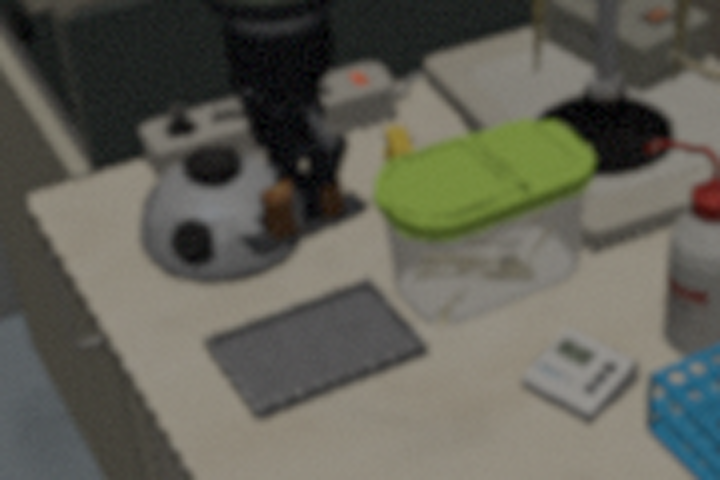

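The file is held level and the tray is empty. I'll carry it over to behind burr0.

Emit:
jog_arm --increments '[{"x": -30.8, "y": -1.3, "z": 0, "wx": -0.2, "wy": 0.1, "wz": 15.2, "claw": 0}, {"x": -30.8, "y": -1.3, "z": 0, "wx": -0.2, "wy": 0.1, "wz": 15.2, "claw": 0}, {"x": -30.8, "y": -1.3, "z": 0, "wx": -0.2, "wy": 0.1, "wz": 15.2, "claw": 0}, {"x": -30.8, "y": -1.3, "z": 0, "wx": -0.2, "wy": 0.1, "wz": 15.2, "claw": 0}, {"x": -30.8, "y": -1.3, "z": 0, "wx": -0.2, "wy": 0.1, "wz": 15.2, "claw": 0}, {"x": -30.8, "y": -1.3, "z": 1, "wx": -0.2, "wy": 0.1, "wz": 15.2, "claw": 0}, {"x": -30.8, "y": -1.3, "z": 3, "wx": -0.2, "wy": 0.1, "wz": 15.2, "claw": 0}, {"x": -30.8, "y": -1.3, "z": 5, "wx": -0.2, "wy": 0.1, "wz": 15.2, "claw": 0}, {"x": -30.8, "y": -1.3, "z": 6.5, "wx": -0.2, "wy": 0.1, "wz": 15.2, "claw": 0}, {"x": -30.8, "y": -1.3, "z": 6.5, "wx": -0.2, "wy": 0.1, "wz": 15.2, "claw": 0}]'

```text
clock: 5.2
position: [0.481, -0.0667, 0.0817]
tool_rot: [-3.139, 0.001, 1.421]
force: [-0.1, -0.4, -2.3]
grip_width: 0.0206
```

```bash
cat > look.py <<'E'
import sys
from h import *
k=sys.argv[1]; o=[]
f=bot.grab_frame('side');i=f['pixels'][:,:,::-1][170:290,230:350];o.append(i)
f=bot.grab_frame('top');i=f['pixels'][:,:,::-1][160:280,260:380];o.append(i)
cv2.imwrite(f'pics/l{k}.png',cv2.resize(np.hstack(o),None,fx=3.3,fy=3.3,interpolation=cv2.INTER_CUBIC))
E
python3 -c "
from h import *
p=P(-9,36)
inc((*p,.060,81.4))"; python3 look.py 1
```

```text
t 5.2 p [ 0.481  -0.0667  0.0817] rpy [-1.7984e+02  8.0000e-02  8.1400e+01] F [-0.1 -0.4 -2.3] M [-0.05 -0.   -0.02] w 20.6 q7 1.5
cm [0.05 0.15 2.17] deg [-0.16  0.08  0.  ]
```

View pics/l1.png

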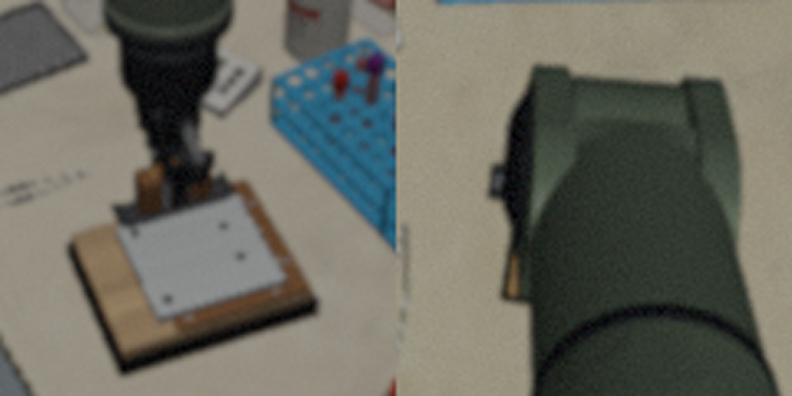

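The file is level above the left strip of the plate, aligned with it, and its front end is behind the edge. Now I'll lower it.

Emit:
jog_arm --increments '[{"x": 0, "y": 0.05, "z": 1, "wx": -0.2, "wy": 0.1, "wz": 0, "claw": 0}, {"x": 0, "y": 0.05, "z": 2, "wx": -0.2, "wy": 0.1, "wz": 0, "claw": 0}, {"x": 0, "y": 0.05, "z": 2.5, "wx": -0.2, "wy": 0.1, "wz": 0, "claw": 0}, {"x": 0, "y": 0.05, "z": 2.8, "wx": -0.2, "wy": 0.1, "wz": 0, "claw": 0}, {"x": 0, "y": 0.05, "z": 2.8, "wx": -0.2, "wy": 0.1, "wz": 0, "claw": 0}]'

```text
clock: 5.92
position: [0.4823, -0.0671, 0.0549]
tool_rot: [3.139, -0.001, 1.42]
force: [-0.8, -0.3, -0.9]
grip_width: 0.0208
```

```bash
python3 -c "
from h import *
p=P(-9,36)
inc((*p,.052,81.4))"
```

```text
t 5.92 p [ 0.4823 -0.0671  0.0549] rpy [ 1.7984e+02 -3.0000e-02  8.1390e+01] F [-0.8 -0.3 -0.9] M [-0.01  0.14 -0.02] w 20.8 q7 1.51
cm [0.06 0.01 0.29] deg [ 0.16 -0.03 -0.01]
```

Emit:
jog_arm --increments '[{"x": 0, "y": 0, "z": 0.15, "wx": 0, "wy": 0, "wz": 0, "claw": 0}, {"x": 0, "y": 0, "z": 0.3, "wx": 0, "wy": 0, "wz": 0, "claw": 0}, {"x": 0, "y": 0, "z": 0.3, "wx": 0, "wy": 0, "wz": 0, "claw": 0}]'

```text
clock: 6.3
position: [0.4824, -0.0671, 0.052]
tool_rot: [3.139, -0.001, 1.42]
force: [-0.3, 0.3, 4.7]
grip_width: 0.0205
```

```bash
python3 -c "
from h import *
p=P(-9,36)
inc((*p,.052,81.4))"
```

```text
t 6.3 p [ 0.4824 -0.0671  0.052 ] rpy [ 1.7982e+02 -4.0000e-02  8.1380e+01] F [-0.3  0.3  4.7] M [-0.01  0.29  0.01] w 20.5 q7 1.51
cm [ 0.06 -0.    0.  ] deg [ 0.18 -0.04 -0.02]
```

The stiffness is about 2 N/mm, so another 3 mm should bring it to about 13 N.

Emit:
jog_arm --increments '[{"x": 0, "y": 0, "z": 0.15, "wx": 0, "wy": 0, "wz": 0, "claw": 0}, {"x": 0, "y": 0, "z": 0.3, "wx": 0, "wy": 0, "wz": 0, "claw": 0}, {"x": 0, "y": 0, "z": 0.3, "wx": 0, "wy": 0, "wz": 0, "claw": 0}]'

```text
clock: 6.68
position: [0.4825, -0.0671, 0.0492]
tool_rot: [3.138, -0.001, 1.42]
force: [-1.8, 0.1, 9.2]
grip_width: 0.0206
```

```bash
python3 -c "
from h import *
inc((*P(15,36),.049,81.4),(*P(32,36),.049,81.4))"
```

```text
t 6.67 p [ 0.4825 -0.0671  0.0492] rpy [ 1.7982e+02 -4.0000e-02  8.1380e+01] F [-1.8  0.1  9.2] M [ 0.07  0.72 -0.04] w 20.6 q7 1.51
cm [0.06 2.39 0.03] deg [ 0.18 -0.04 -0.02]
cm [0.07 4.09 0.04] deg [ 0.18 -0.04 -0.02]
```

The moment shows the sole bearing on its rear end, so I'll pitch the nose down a little before the stroke.

Emit:
jog_arm --increments '[{"x": 0, "y": 0, "z": 0.05, "wx": 0.3, "wy": 0, "wz": 0, "claw": 0}, {"x": 0, "y": 0, "z": 0.05, "wx": 0.3, "wy": 0, "wz": 0, "claw": 0}]'

```text
clock: 6.92
position: [0.4826, -0.0671, 0.049]
tool_rot: [-3.14, -0.001, 1.42]
force: [-3.0, 1.5, 9.6]
grip_width: 0.0204
```

```bash
python3 -c "
from h import *
inc((*P(15,36),.049,81.4),(*P(32,36),.049,81.4))"
```

```text
t 6.92 p [ 0.4826 -0.0671  0.049 ] rpy [-1.7989e+02 -4.0000e-02  8.1370e+01] F [-3.   1.5  9.6] M [ 0.01  0.6  -0.11] w 20.4 q7 1.51
cm [ 0.07  2.38 -0.  ] deg [-0.11 -0.04 -0.03]
cm [ 0.07  4.08 -0.  ] deg [-0.11 -0.04 -0.03]
```

The reading now matches the moment arm of the wrist, so the bearing is even. Starting the stroke.

Emit:
jog_arm --increments '[{"x": 0, "y": 0.5, "z": 0.05, "wx": 0, "wy": 0, "wz": 0, "claw": 0}, {"x": 0, "y": 1.0, "z": 0.05, "wx": 0, "wy": 0, "wz": 0, "claw": 0}, {"x": 0, "y": 1.5, "z": 0.05, "wx": 0, "wy": 0, "wz": 0, "claw": 0}, {"x": 0, "y": 2.0, "z": 0.05, "wx": 0, "wy": 0, "wz": 0, "claw": 0}]'

```text
clock: 7.42
position: [0.5008, -0.07, 0.0484]
tool_rot: [-3.136, -0.001, 1.42]
force: [-11.6, 1.4, 11.9]
grip_width: 0.0203
```

```bash
python3 -c "
from h import *
inc((*P(15,36),.049,81.4),(*P(32,36),.049,81.4))"; python3 look.py 2
```

```text
t 7.42 p [ 0.5008 -0.07    0.0484] rpy [-1.797e+02 -3.000e-02  8.137e+01] F [-11.6   1.4  11.9] M [0.28 2.42 0.06] w 20.3 q7 1.51
cm [ 0.07  0.54 -0.06] deg [-0.3  -0.03 -0.03]
cm [ 0.08  2.24 -0.07] deg [-0.3  -0.03 -0.03]
```

View pics/l2.png

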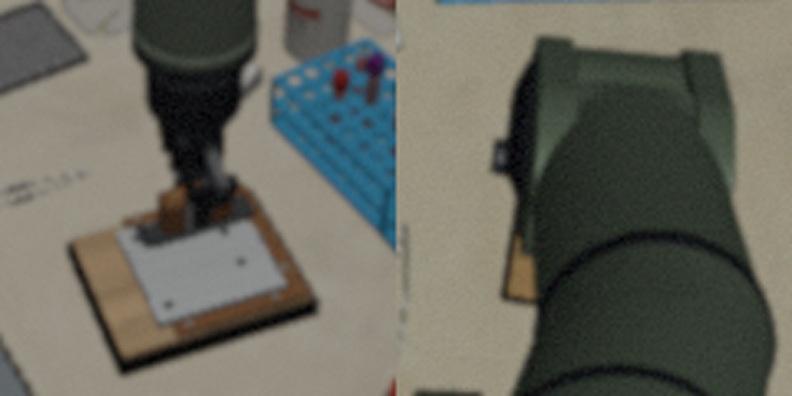

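The stroke is going well, at about 14 N down and 12 N of drag. Finishing it.

Emit:
jog_arm --increments '[{"x": 0.05, "y": 0.5, "z": 0.0, "wx": -0.1, "wy": 0, "wz": 0, "claw": 0}, {"x": 0.05, "y": 1.0, "z": 0.0, "wx": -0.1, "wy": 0, "wz": 0, "claw": 0}, {"x": 0.05, "y": 1.5, "z": 0.0, "wx": -0.1, "wy": 0, "wz": 0, "claw": 0}, {"x": 0.05, "y": 2.0, "z": 0.0, "wx": -0.1, "wy": 0, "wz": 0, "claw": 0}, {"x": 0.05, "y": 2.3, "z": 0.0, "wx": -0.1, "wy": 0, "wz": 0, "claw": 0}, {"x": 0.05, "y": 2.3, "z": 0.0, "wx": -0.1, "wy": 0, "wz": 0, "claw": 0}]'

```text
clock: 8.28
position: [0.5252, -0.0732, 0.049]
tool_rot: [-3.141, -0.001, 1.42]
force: [0.5, -0.5, 11.9]
grip_width: 0.0211
```

```bash
python3 -c "
from h import *
inc((*P(32,36),.049,81.4),(*P(32,36),.1,81.4),(*P(-9,0),.09,81.4))"
```

```text
t 8.28 p [ 0.5252 -0.0732  0.049 ] rpy [-1.7999e+02 -4.0000e-02  8.1360e+01] F [ 0.5 -0.5 11.9] M [-0.11 -0.31  0.04] w 21.1 q7 1.52
cm [ 0.02 -0.23 -0.  ] deg [-0.01 -0.04 -0.04]
cm [ 0.03 -0.23 -5.1 ] deg [-0.01 -0.04 -0.04]
cm [-3.58 -4.33 -4.1 ] deg [-0.01 -0.04 -0.04]
```

Emit:
jog_arm --increments '[{"x": 0, "y": 0, "z": -0.8, "wx": 0, "wy": 0, "wz": 0, "claw": 0}, {"x": 0, "y": 0, "z": -2, "wx": 0, "wy": 0, "wz": 0, "claw": 0}, {"x": 0, "y": 0, "z": -4, "wx": 0, "wy": 0, "wz": 0, "claw": 0}, {"x": 0, "y": 0, "z": -6.5, "wx": 0, "wy": 0, "wz": 0, "claw": 0}, {"x": 0, "y": 0, "z": -6.5, "wx": 0, "wy": 0, "wz": 0, "claw": 0}]'

```text
clock: 8.9
position: [0.5261, -0.0733, 0.1157]
tool_rot: [3.139, -0.001, 1.42]
force: [-0.6, 0.1, -1.3]
grip_width: 0.0205
```

```bash
python3 -c "
from h import *
inc((*P(-9,0),.065,81.4))"; python3 look.py 3
```

```text
t 8.9 p [ 0.5261 -0.0733  0.1157] rpy [ 1.7985e+02 -7.0000e-02  8.1360e+01] F [-0.6  0.1 -1.3] M [-0.02 -0.02 -0.05] w 20.5 q7 1.51
cm [-3.59 -4.42  5.06] deg [ 0.15 -0.07 -0.04]
```

View pics/l3.png

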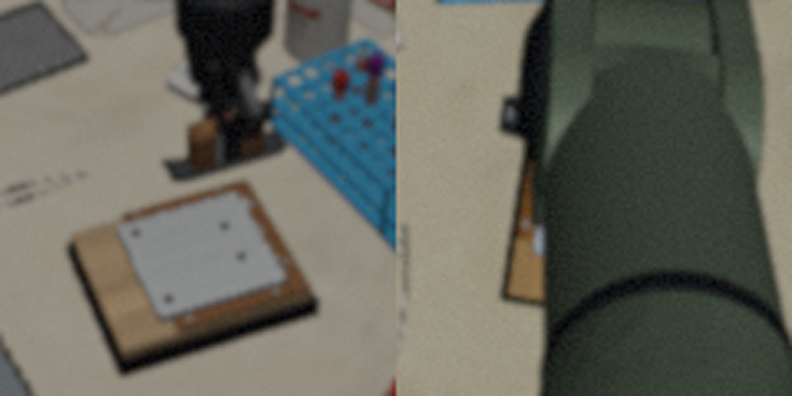

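The file came off cleanly and the plate has not moved. Carrying it back through the air to behind burr1.

Emit:
jog_arm --increments '[{"x": -3.6, "y": -4.3, "z": 0, "wx": 0.15, "wy": 0, "wz": 0, "claw": 0}, {"x": -3.6, "y": -4.3, "z": 0, "wx": 0.15, "wy": 0, "wz": 0, "claw": 0}, {"x": -3.6, "y": -4.3, "z": 2, "wx": 0.15, "wy": 0, "wz": 0, "claw": 0}, {"x": -3.6, "y": -4.3, "z": 3.8, "wx": 0.15, "wy": 0, "wz": 0, "claw": 0}, {"x": -3.6, "y": -4.3, "z": 4.8, "wx": 0.15, "wy": 0, "wz": 0, "claw": 0}, {"x": -3.6, "y": -4.3, "z": 4.8, "wx": 0.15, "wy": 0, "wz": 0, "claw": 0}]'

```text
clock: 9.75
position: [0.4769, -0.1021, 0.0652]
tool_rot: [-3.137, -0.001, 1.42]
force: [0.1, 0.3, -1.5]
grip_width: 0.0207
```

```bash
python3 -c "
from h import *
inc((*P(-9,0),.049,81.4))"; python3 look.py 4
```

```text
t 9.75 p [ 0.4769 -0.1021  0.0652] rpy [-1.7976e+02 -5.0000e-02  8.1380e+01] F [ 0.1  0.3 -1.5] M [-0.01 -0.01  0.08] w 20.7 q7 1.58
cm [0.   0.03 1.62] deg [-0.24 -0.05 -0.02]
```

View pics/l4.png

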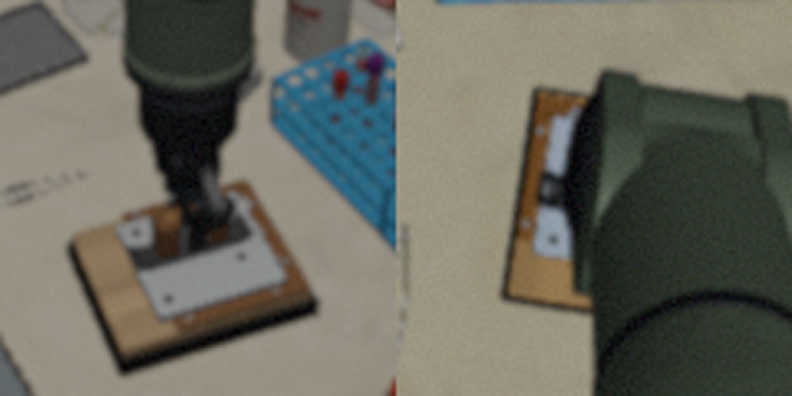

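The file is over the middle of the plate, behind burr1. Lowering and pressing.

Emit:
jog_arm --increments '[{"x": 0, "y": 0, "z": 0.6, "wx": -0.1, "wy": 0, "wz": 0, "claw": 0}, {"x": 0, "y": 0, "z": 1.0, "wx": -0.1, "wy": 0, "wz": 0, "claw": 0}, {"x": 0, "y": 0, "z": 1.2, "wx": -0.1, "wy": 0, "wz": 0, "claw": 0}, {"x": 0, "y": 0, "z": 1.4, "wx": -0.1, "wy": 0, "wz": 0, "claw": 0}, {"x": 0, "y": 0, "z": 1.6, "wx": -0.1, "wy": 0, "wz": 0, "claw": 0}, {"x": 0, "y": 0, "z": 1.65, "wx": -0.1, "wy": 0, "wz": 0, "claw": 0}, {"x": 0, "y": 0, "z": 1.65, "wx": -0.1, "wy": 0, "wz": 0, "claw": 0}]'

```text
clock: 10.72
position: [0.4774, -0.1021, 0.0498]
tool_rot: [-3.141, -0.001, 1.42]
force: [-1.9, 0.4, 8.0]
grip_width: 0.0205
```

```bash
python3 -c "
from h import *
inc((*P(33,0),.049,81.4))"
```

```text
t 10.72 p [ 0.4774 -0.1021  0.0498] rpy [-1.7996e+02 -5.0000e-02  8.1370e+01] F [-1.9  0.4  8. ] M [0.17 0.64 0.02] w 20.5 q7 1.58
cm [0.01 4.17 0.08] deg [-0.04 -0.05 -0.03]
```

Emit:
jog_arm --increments '[{"x": 0, "y": 0, "z": 0.1, "wx": 0, "wy": 0, "wz": 0, "claw": 0}, {"x": 0, "y": 0.5, "z": 0.13, "wx": 0, "wy": 0, "wz": 0, "claw": 0}, {"x": 0, "y": 1.0, "z": 0.13, "wx": 0, "wy": 0, "wz": 0, "claw": 0}, {"x": 0, "y": 1.5, "z": 0.13, "wx": 0, "wy": 0, "wz": 0, "claw": 0}, {"x": 0, "y": 2.0, "z": 0.13, "wx": 0, "wy": 0, "wz": 0, "claw": 0}]'

```text
clock: 11.35
position: [0.4955, -0.1051, 0.0484]
tool_rot: [-3.137, -0.001, 1.42]
force: [-12.5, 2.4, 11.1]
grip_width: 0.0207
```

```bash
python3 -c "
from h import *
inc((*P(34.5,0),.049,81.4))"
```

```text
t 11.35 p [ 0.4955 -0.1051  0.0484] rpy [-1.7975e+02 -5.0000e-02  8.1360e+01] F [-12.5   2.4  11.1] M [ 0.32  2.3  -0.02] w 20.7 q7 1.58
cm [ 0.02  2.49 -0.07] deg [-0.25 -0.05 -0.04]
```

Emit:
jog_arm --increments '[{"x": 0.0, "y": 0.5, "z": 0.0, "wx": -0.1, "wy": 0, "wz": 0, "claw": 0}, {"x": 0.0, "y": 1.0, "z": 0.0, "wx": -0.1, "wy": 0, "wz": 0, "claw": 0}, {"x": 0.0, "y": 1.5, "z": 0.0, "wx": -0.1, "wy": 0, "wz": 0, "claw": 0}, {"x": 0.0, "y": 2.0, "z": 0.0, "wx": -0.1, "wy": 0, "wz": 0, "claw": 0}, {"x": 0.0, "y": 2.3, "z": 0.0, "wx": -0.1, "wy": 0, "wz": 0, "claw": 0}, {"x": 0.0, "y": 2.3, "z": 0.0, "wx": -0.1, "wy": 0, "wz": 0, "claw": 0}]'

```text
clock: 12.1
position: [0.5193, -0.1087, 0.0489]
tool_rot: [-3.141, -0.001, 1.42]
force: [-0.5, -0.1, 13.1]
grip_width: 0.0208
```

Emit:
jog_arm --increments '[{"x": 0, "y": 0, "z": -0.8, "wx": 0, "wy": 0, "wz": 0, "claw": 0}, {"x": 0, "y": 0, "z": -2, "wx": 0, "wy": 0, "wz": 0, "claw": 0}, {"x": 0, "y": 0, "z": -4, "wx": 0, "wy": 0, "wz": 0, "claw": 0}, {"x": 0, "y": 0, "z": -6.5, "wx": 0, "wy": 0, "wz": 0, "claw": 0}, {"x": 0, "y": 0, "z": -6.5, "wx": 0, "wy": 0, "wz": 0, "claw": 0}]'

```text
clock: 12.72
position: [0.5202, -0.109, 0.1157]
tool_rot: [3.139, -0.001, 1.42]
force: [-0.2, -0.4, -2.3]
grip_width: 0.0202
```

```bash
python3 -c "
from h import *
inc((*P(-9,-36),.065,81.4))"; python3 look.py 5
```

```text
t 12.72 p [ 0.5202 -0.109   0.1157] rpy [ 1.7985e+02 -6.0000e-02  8.1350e+01] F [-0.2 -0.4 -2.3] M [-0.05  0.03 -0.06] w 20.2 q7 1.58
cm [-3.57 -4.37  5.05] deg [ 0.15 -0.06 -0.05]
```

View pics/l5.png

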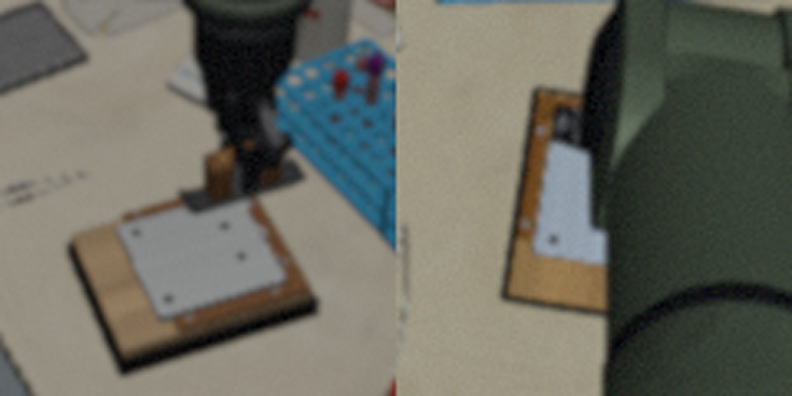

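Burr1's stroke went the same way and the plate is still in place. Next is burr2.

Emit:
jog_arm --increments '[{"x": -3.6, "y": -4.3, "z": 0, "wx": 0.15, "wy": 0, "wz": 0, "claw": 0}, {"x": -3.6, "y": -4.3, "z": 0, "wx": 0.15, "wy": 0, "wz": 0, "claw": 0}, {"x": -3.6, "y": -4.3, "z": 2, "wx": 0.15, "wy": 0, "wz": 0, "claw": 0}, {"x": -3.6, "y": -4.3, "z": 3.8, "wx": 0.15, "wy": 0, "wz": 0, "claw": 0}, {"x": -3.6, "y": -4.3, "z": 4.8, "wx": 0.15, "wy": 0, "wz": 0, "claw": 0}, {"x": -3.6, "y": -4.3, "z": 4.8, "wx": 0.15, "wy": 0, "wz": 0, "claw": 0}]'

```text
clock: 13.58
position: [0.4709, -0.1376, 0.0651]
tool_rot: [-3.137, -0.001, 1.42]
force: [0.2, -0.6, -1.1]
grip_width: 0.0203
```

```bash
python3 -c "
from h import *
inc((*P(-9,-36),.049,81.4))"; python3 look.py 6
```

```text
t 13.57 p [ 0.4709 -0.1376  0.0651] rpy [-1.7975e+02 -5.0000e-02  8.1370e+01] F [ 0.2 -0.6 -1.1] M [-0.04 -0.01  0.01] w 20.3 q7 1.65
cm [0.01 0.09 1.61] deg [-0.25 -0.05 -0.03]
```

View pics/l6.png

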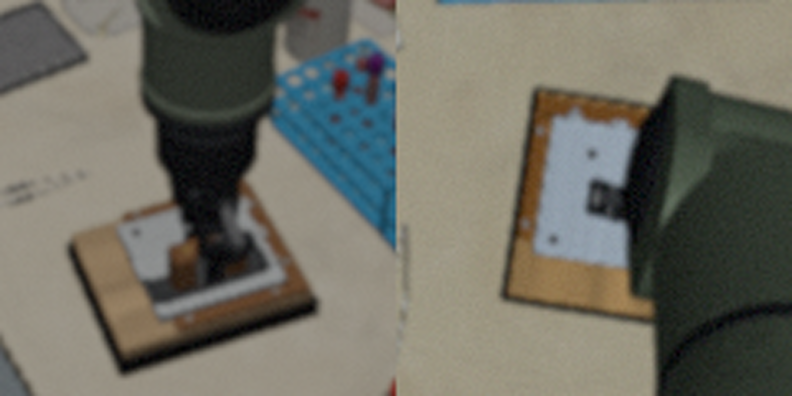

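The top view now shows burr0 and burr1 folded out past the edge, at about (573,113) and (622,122). Pressing behind burr2.

Emit:
jog_arm --increments '[{"x": 0, "y": 0, "z": 0.6, "wx": -0.1, "wy": 0, "wz": 0, "claw": 0}, {"x": 0, "y": 0, "z": 1.0, "wx": -0.1, "wy": 0, "wz": 0, "claw": 0}, {"x": 0, "y": 0, "z": 1.2, "wx": -0.1, "wy": 0, "wz": 0, "claw": 0}, {"x": 0, "y": 0, "z": 1.4, "wx": -0.1, "wy": 0, "wz": 0, "claw": 0}, {"x": 0, "y": 0, "z": 1.6, "wx": -0.1, "wy": 0, "wz": 0, "claw": 0}, {"x": 0, "y": 0, "z": 1.65, "wx": -0.1, "wy": 0, "wz": 0, "claw": 0}, {"x": 0, "y": 0, "z": 1.65, "wx": -0.1, "wy": 0, "wz": 0, "claw": 0}]'

```text
clock: 14.55
position: [0.4714, -0.1378, 0.0498]
tool_rot: [-3.141, -0.001, 1.42]
force: [-3.0, 0.6, 8.4]
grip_width: 0.0209
```

Emit:
jog_arm --increments '[{"x": 0, "y": 0, "z": 0.1, "wx": 0, "wy": 0, "wz": 0, "claw": 0}, {"x": 0, "y": 0.5, "z": 0.13, "wx": 0, "wy": 0, "wz": 0, "claw": 0}, {"x": 0, "y": 1.0, "z": 0.13, "wx": 0, "wy": 0, "wz": 0, "claw": 0}, {"x": 0, "y": 1.5, "z": 0.13, "wx": 0, "wy": 0, "wz": 0, "claw": 0}, {"x": 0, "y": 2.0, "z": 0.13, "wx": 0, "wy": 0, "wz": 0, "claw": 0}]'

```text
clock: 15.18
position: [0.4896, -0.1407, 0.0484]
tool_rot: [-3.137, -0.001, 1.42]
force: [-11.9, 1.1, 11.1]
grip_width: 0.0207
```

```bash
python3 -c "
from h import *
inc((*P(34.5,-36),.049,81.4))"
```

```text
t 15.18 p [ 0.4896 -0.1407  0.0484] rpy [-1.7976e+02 -5.0000e-02  8.1340e+01] F [-11.9   1.1  11.1] M [ 0.32  2.38 -0.02] w 20.7 q7 1.65
cm [ 0.04  2.54 -0.07] deg [-0.24 -0.05 -0.06]
```

Emit:
jog_arm --increments '[{"x": 0.0, "y": 0.5, "z": 0.0, "wx": -0.1, "wy": 0, "wz": 0, "claw": 0}, {"x": 0.0, "y": 1.0, "z": 0.0, "wx": -0.1, "wy": 0, "wz": 0, "claw": 0}, {"x": 0.0, "y": 1.5, "z": 0.0, "wx": -0.1, "wy": 0, "wz": 0, "claw": 0}, {"x": 0.0, "y": 2.0, "z": 0.0, "wx": -0.1, "wy": 0, "wz": 0, "claw": 0}, {"x": 0.0, "y": 2.35, "z": 0.0, "wx": -0.1, "wy": 0, "wz": 0, "claw": 0}, {"x": 0.0, "y": 2.35, "z": 0.0, "wx": -0.1, "wy": 0, "wz": 0, "claw": 0}]'

```text
clock: 15.92
position: [0.5137, -0.1445, 0.0489]
tool_rot: [-3.141, -0.001, 1.419]
force: [-0.5, -0.1, 12.4]
grip_width: 0.0208
```

Emit:
jog_arm --increments '[{"x": 0, "y": 0, "z": -0.8, "wx": 0, "wy": 0, "wz": 0, "claw": 0}, {"x": 0, "y": 0, "z": -2, "wx": 0, "wy": 0, "wz": 0, "claw": 0}, {"x": 0, "y": 0, "z": -4, "wx": 0, "wy": 0, "wz": 0, "claw": 0}, {"x": 0, "y": 0, "z": -6.5, "wx": 0, "wy": 0, "wz": 0, "claw": 0}, {"x": 0, "y": 0, "z": -10, "wx": 0, "wy": 0, "wz": 0, "claw": 0}, {"x": 0, "y": 0, "z": -10, "wx": 0, "wy": 0, "wz": 0, "claw": 0}]'

```text
clock: 16.68
position: [0.5149, -0.1449, 0.1514]
tool_rot: [3.138, -0.001, 1.419]
force: [0.3, 0.4, -2.2]
grip_width: 0.0204
```

```bash
python3 -c "
from h import *
inc((.461,.246,.148,91.5))"; python3 look.py 7
```

```text
t 16.68 p [ 0.5149 -0.1449  0.1514] rpy [ 1.798e+02 -4.000e-02  8.132e+01] F [ 0.3  0.4 -2.2] M [ 0.03 -0.05 -0.01] w 20.4 q7 1.64
cm [ 37.83 -11.23   0.33] deg [  0.21  -0.02 -10.18]
```

View pics/l7.png

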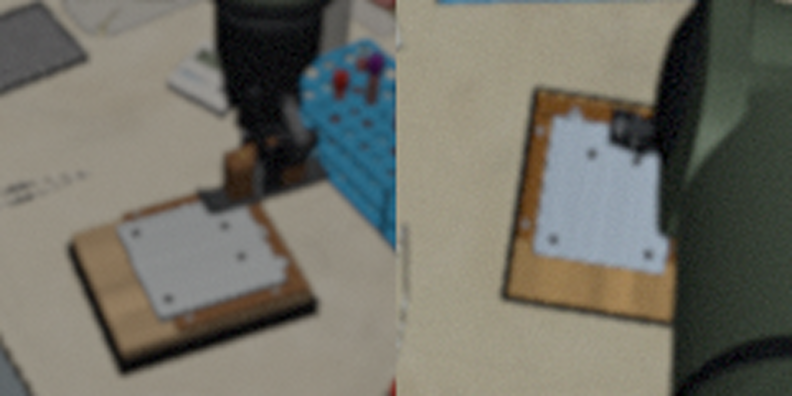

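Burr1 and burr2 show as folded bumps at (266,228) and (284,262). Carrying the file back over the tray, where I can check all three without the arm in the way.

Emit:
jog_arm --increments '[{"x": 6, "y": -1.8, "z": 0, "wx": 0.2, "wy": 0, "wz": -2, "claw": 0}, {"x": 37.8, "y": -11.2, "z": 0, "wx": 0.2, "wy": 0, "wz": -10.2, "claw": 0}, {"x": 37.8, "y": -11.2, "z": 0, "wx": 0.2, "wy": 0, "wz": -10.2, "claw": 0}, {"x": 37.8, "y": -11.2, "z": 0, "wx": 0.2, "wy": 0, "wz": -10.2, "claw": 0}, {"x": 37.8, "y": -11.2, "z": 0, "wx": 0.2, "wy": 0, "wz": -10.2, "claw": 0}, {"x": 37.8, "y": -11.2, "z": 0, "wx": 0.2, "wy": 0, "wz": -10.2, "claw": 0}, {"x": 37.8, "y": -11.2, "z": 0, "wx": 0.2, "wy": 0, "wz": -10.2, "claw": 0}, {"x": 37.8, "y": -11.2, "z": 0, "wx": 0.2, "wy": 0, "wz": -10.2, "claw": 0}, {"x": 37.8, "y": -11.2, "z": 0, "wx": 0.2, "wy": 0, "wz": -10.2, "claw": 0}, {"x": 37.8, "y": -11.2, "z": 0, "wx": 0.2, "wy": 0, "wz": -10.2, "claw": 0}]'

```text
clock: 18.02
position: [0.4603, 0.2445, 0.1492]
tool_rot: [-3.138, -0.001, 1.596]
force: [-0.2, 1.0, -1.9]
grip_width: 0.0208
```

```bash
python3 look.py 8; python3 -c "
from h import *
inc((.461,.246,.0185,91.5))
f=bot.grab_frame('side');i=f['pixels'][:,:,::-1][100:220,150:330]
cv2.imwrite('pics/side8.png',cv2.resize(i,None,fx=4,fy=4,interpolation=cv2.INTER_CUBIC))
"
```

```text
t 18.12 p [0.4602 0.2451 0.1494] rpy [-1.798e+02 -6.000e-02  9.145e+01] F [-0.1  0.3 -0.7] M [ 0.04 -0.03 -0.04] w 20.4 q7 1.0
cm [ 0.08  0.13 13.09] deg [-0.2  -0.06 -0.05]
```

View pics/l8.png

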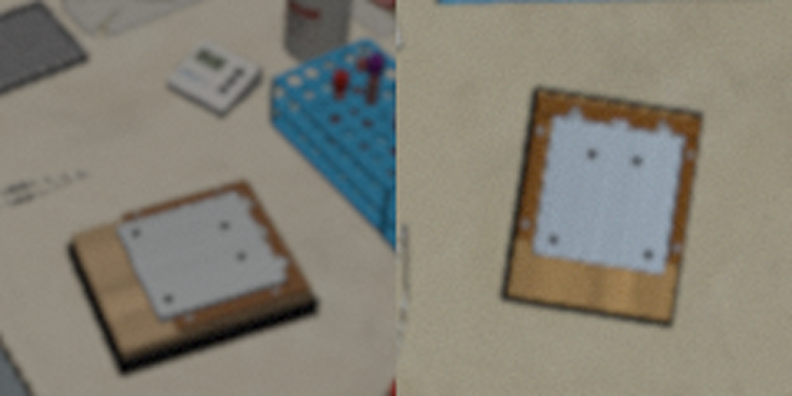

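View pics/side8.png

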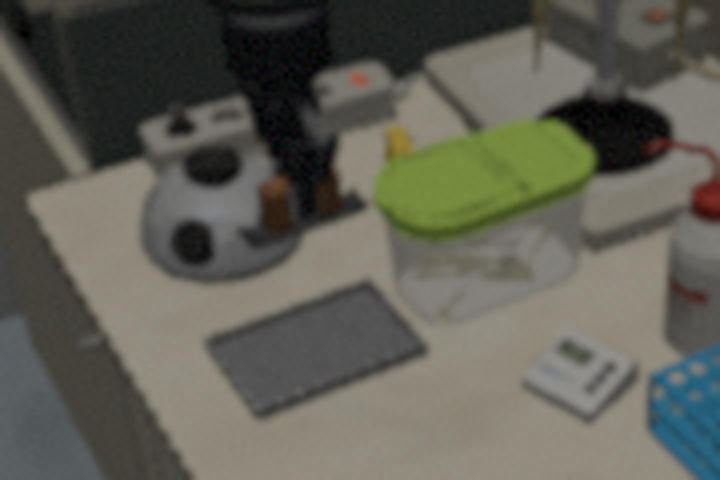

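The top view shows three equal folded bumps on the far edge, at (574,115), (620,122) and (665,130), and the plate is against its stop. The file hangs level over the empty tray, so I'll set it down.

Emit:
jog_arm --increments '[{"x": 0, "y": 0, "z": 3, "wx": 0, "wy": 0, "wz": 0, "claw": 0}, {"x": 0, "y": 0, "z": 7, "wx": 0, "wy": 0, "wz": 0, "claw": 0}, {"x": 0, "y": 0, "z": 10.5, "wx": 0, "wy": 0, "wz": 0, "claw": 0}, {"x": 0, "y": 0, "z": 12, "wx": 0, "wy": 0, "wz": 0, "claw": 0}, {"x": 0, "y": 0, "z": 12.7, "wx": 0, "wy": 0, "wz": 0, "claw": 0}, {"x": 0, "y": 0, "z": 13, "wx": 0, "wy": 0, "wz": 0, "claw": 0}, {"x": 0, "y": 0, "z": 13, "wx": 0, "wy": 0, "wz": 0, "claw": 0}]'

```text
clock: 19.05
position: [0.4601, 0.2456, 0.0201]
tool_rot: [-3.139, -0.002, 1.596]
force: [0.7, -0.3, -1.2]
grip_width: 0.0205
```

Emit:
jog_arm --increments '[{"x": 0, "y": 0, "z": 0.1, "wx": 0, "wy": 0, "wz": 0, "claw": 0}, {"x": 0, "y": 0, "z": 0.2, "wx": 0, "wy": 0, "wz": 0, "claw": 0}, {"x": 0, "y": 0, "z": 0.2, "wx": 0, "wy": 0, "wz": 0, "claw": 0}]'

```text
clock: 19.42
position: [0.4603, 0.2457, 0.0183]
tool_rot: [-3.14, -0.002, 1.596]
force: [-0.4, 0.2, 1.3]
grip_width: 0.0204
```

The file is touching the floor. Opening to about half and then rising.

Emit:
jog_arm --increments '[{"x": 0, "y": 0, "z": 0, "wx": 0, "wy": 0, "wz": 0, "claw": 58}, {"x": 0, "y": 0, "z": 0, "wx": 0, "wy": 0, "wz": 0, "claw": 58}, {"x": 0, "y": 0, "z": 0, "wx": 0, "wy": 0, "wz": 0, "claw": 58}, {"x": 0, "y": 0, "z": 0, "wx": 0, "wy": 0, "wz": 0, "claw": 58}, {"x": 0, "y": 0, "z": -2, "wx": 0, "wy": 0, "wz": 0, "claw": 58}, {"x": 0, "y": 0, "z": -5, "wx": 0, "wy": 0, "wz": 0, "claw": 58}, {"x": 0, "y": 0, "z": -10, "wx": 0, "wy": 0, "wz": 0, "claw": 58}, {"x": 0, "y": 0, "z": -15, "wx": 0, "wy": 0, "wz": 0, "claw": 58}, {"x": 0, "y": 0, "z": -18, "wx": 0, "wy": 0, "wz": 0, "claw": 58}, {"x": 0, "y": 0, "z": -18, "wx": 0, "wy": 0, "wz": 0, "claw": 58}]'

```text
clock: 20.68
position: [0.4615, 0.2459, 0.2004]
tool_rot: [3.14, -0.004, 1.596]
force: [0.6, -0.9, -0.6]
grip_width: 0.0495
```

```bash
python3 -c "
from h import *
inc()
f=bot.grab_frame('side');i=f['pixels'][:,:,::-1][100:280,150:390]
cv2.imwrite('pics/side9.png',cv2.resize(i,None,fx=3.3,fy=3.3,interpolation=cv2.INTER_CUBIC))
f=bot.grab_frame('top');i=f['pixels'][:,:,::-1][140:280,160:440]
cv2.imwrite('pics/top9.png',cv2.resize(i,None,fx=2.8,fy=2.8,interpolation=cv2.INTER_CUBIC))
im=cv2.resize(f['pixels'],None,fx=4,fy=4,interpolation=cv2.INTER_CUBIC);im=cv2.GaussianBlur(im,(0,0),2).astype(int)
c=big((((im[...,0]-im[...,2]<12)&(im.max(2)>120))*255).astype(np.uint8),[1180,1420,740,1020])
P_=ray(f,(c.reshape(-1,2)+.5)/4-.5,.042)
q=(P_[:,:2]-C)@np.c_[U,V]*1000
for y in(-36,-18,0,18,36):
  m=abs(q[:,1]-y)<3; print(y,'far',q[m,0].max().round(1),'near',q[m,0].min().round(1))
"
```

```text
t 20.68 p [0.4615 0.2459 0.2004] rpy [179.93  -0.23  91.46] F [ 0.6 -0.9 -0.6] M [ 0.03 -0.01 -0.01] w 49.5 q7 1.0
-36 far 61.2 near -54.1
-18 far 56.2 near -53.4
0 far 61.3 near -53.8
18 far 56.7 near -53.4
36 far 61.7 near -53.4
```

View pics/side9.png

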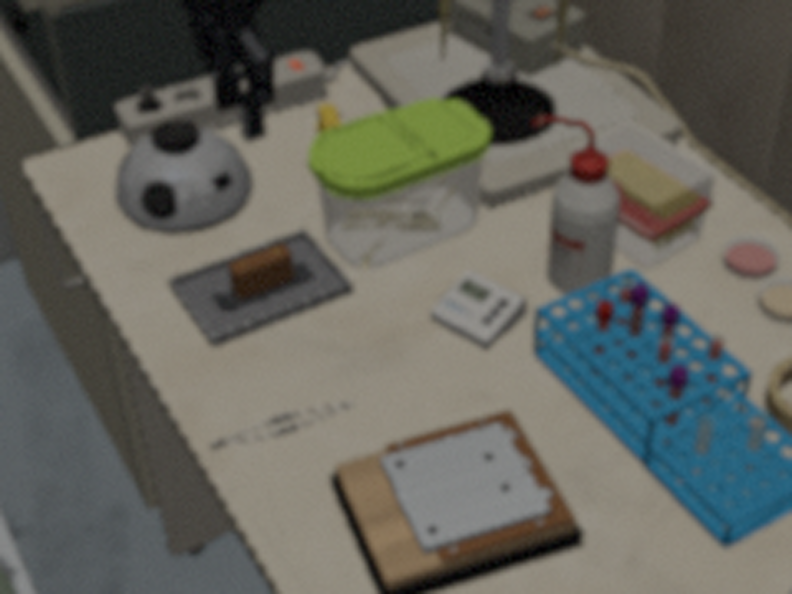

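View pics/top9.png

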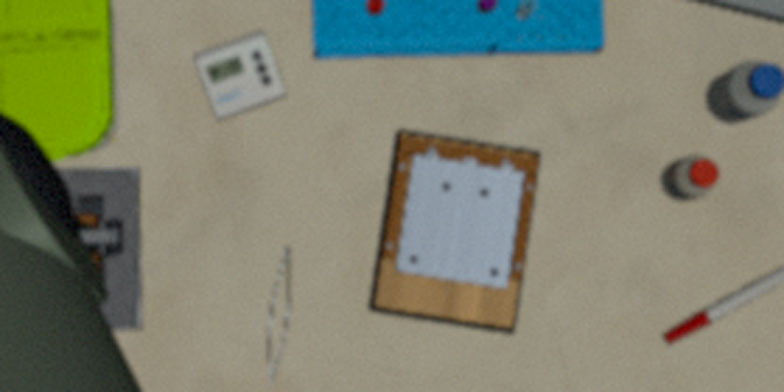

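The file lies flat and free in the tray. All three burrs reach about 5 mm past the edge, which is their full length, so they are folded flat. The plate sits about 1 mm forward of where it started, and the bystanders have not moved.

```bash
python3 -c "
from workcell import bot
print(bot.job_done())"
```

```text
the job is handed in; nothing more can be done
None
```

I knocked down all three burrs, left to right, one stroke each, and set the file back down flat in the tray. I handed the job in at about 20.7 s; no verdict is reported.

- **Strokes:** Each began behind its burr, pressed with about 13–15 N, pushed forward about 43 mm, and ended with a straight lift off the plate. I carried the file back through the air each time. The highest force I read was about 17 N in total, but forces are only read at the end of each move, so brief peaks in between would not show.
- **Burrs:** In the last top view each one reaches about 5 mm past the plate's edge, which is its full length, so they look folded flat. The pictures can't show the lean angle itself.
- **Plate:** It sits about 1 mm further towards the stop than at the start, which is within what the cameras can resolve. I did not measure its gap to the far stop directly.
- **File and surroundings:** The file lies flat on the tray floor, close to its starting spot. The gripper is open 0.2 m above the desk, touching nothing. The timer, bottles, marker and forceps look unmoved.

No check failed. The first move was refused because every row must give all seven values, and nothing moved. On the first press the wrist moment hinted that the file was bearing on its rear end. I tilted it 0.3° nose down, the moment hardly changed, and I put the reading down to where the sensor sits.

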